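# Close a filter box: lid off, align the quarter-turn fastener, hold the panel shut

## Robot

A 6-joint arm with a two-finger parallel gripper is mounted at the origin on a cart in front of the work surface, level with it; the furniture and walls round the work are solid. World frame = base frame: x ahead of the robot, y to its left, z up, the work surface at z = 0. Lengths are in m, angles in rad, forces in N, time in s.
With the tool pointing down it reaches from about 0.325 to 0.775 m from the base axis. Payload 9.3 kg.
Tool frame: the origin (TCP) lies at the very end of the fingers, on their centre line; the grasp point (between the pads) lies arm.grip_point_offset behind it (arm.grip_point_offset is the distance from the TCP to the grasp point, in m); z points along the fingers, y is the line along which they close (so a half turn about z gives the same grasp; the last joint's range is limited). The gripper opens to 85 mm and grips with 20 to 120 N. Pads are 22 mm wide; open, the fingers measure 114 mm over their backs; the gripper's body (76 mm by 85 mm) begins 54 mm behind the grasp point. The pads swing forward as they close: fully open they stand 13 mm farther back than shut.
Start: joints at [-1.363, 0.259, 0.021, 1.334, 0, 1.418], TCP at [0.194, -0.515, 0.231] pointing down, gripper open.
Joint ranges: [-3.04, 3.04], [-0.91, 1.82], [-1.04, 1.36], [-1.92, 1.95], [-1.52, 1.45], [-3.14, 3.14]. Speed limits (rad/s): [2.22, 2.22, 2.79, 3.14, 3.14, 3.14].

## Interface

Orientations are given as a unit quaternion [x, y, z, w].
In Python, from rig import arm gives the robot as it stands. The module is installed in compiled form; this text tells all that it offers.
- The arm moves only by the tool servo_tool, never from a script. Its argument "rows" is text: rows parted by semicolons, each of 4 numbers parted by spaces: the shift along the tool's x, y, z normalised to -1 to 1, where 1 is 1 m, then the turn about the tool's z normalised to -1 to 1, where 1 is 180 degrees. In form: x y z spin; .... A call has exactly 8 rows; each row is the pose to reach, as a shift and turn from the pose commanded when the call began, along the tool's axes at that moment, turning the shorter way round; what a row does not reach only later rows make up. A row lasts 1/10 s, in which the tool goes at most 50 mm and 8.59 degrees, less where a joint would pass 70% of its speed; a pose out of reach is approached as far as the arm can. A call with a number of a shift or a turn outside -1 to 1 is refused whole. A call with a gripper value outside its range is refused whole. "fingers" is the opening, from 0 (shut) to 1 (fully open), set as the call begins (left out, the last holds). The fingers move at their own pace and stop on an object; "squeeze" is the grip in N (left out, the last holds). Time passes only in rows, so rows that repeat a pose let the fingers close, or fill a call up. It gives the time, the measured TCP pose, the force, the opening and the grip force at its end, in the units of the state.
- arm.get_state(): the state, without advancing time (a new reading comes with each control period).
- arm.grab_frame(name): name is "side" or "top" or "wrist"; returns the picture (400x640x3 uint8, red, green, blue); there is no depth.
- arm.camera_info(name): a dict with "fov_y" (degrees; the focal length in pixels is half the picture's height over the tangent of half this angle, whatever the lens; pixels are square), "cx", "cy" (the principal point, pixels), "R" (3x3) and "t" (3): a world point X has camera coordinates R X + t. Camera axes: x right, y down, z forward; pixel columns grow to the right and rows downward; lengths in m; the calibration is good to about 2 mm. The wrist camera is an equidistant fisheye: a pixel r from the principal point sees the ray r / f radians off the axis. A picture is of the moment at which its call begins: read the wrist's pose just before it. camera_info takes no time and is no camera call; for the wrist camera it gives the pose at the moment of the call.
- arm.finish_job(): hands the job in; it is judged then, once.
The state is a dict: "time": time; "joint_positions": joint angles; "dq": joint speeds; "effort": joint torques, N m; "tcp_pos": TCP position; "orientation": TCP orientation; "contact_force": force on the tool from outside, world axes, zero at the start; "torque": the same for the moment, N m; "gripper_width": finger opening in m; "grip_force": force on a finger pad.
Only numpy, scipy, OpenCV 4.12 (cv2) and the standard library are available. Lean on these libraries where they do the work, as an engineer would, in place of code of your own. Each camera call takes 0.05 s, during which the arm holds its last target. There are 200 camera calls.

## Task

Lift the loose lid off the filter box by its knob, set it upright on the bare table top beside the box and let go of it. Then turn the wing of the quarter-turn fastener until it is in line with the two raised ribs on the access panel, so that its stud meets the slot, and press the sprung panel down fully against the frame. Finish while still holding the panel pressed home, and leave the pot, pliers, glue, cup and tray where they are.

Things in the scene. Friction and masses are not known exactly. Their poses are not given: they have to be found in the camera images.
- filter_box: fixed low grey box, 170 (its x) x 150 (its y) x 30 mm high; origin at the centre of its underside on the table, z up. A hose spigot sticks out 26 mm at its +x face, louvres at its -x face. On its top a 112x112 mm rubber frame rises 6 mm round the slot, which runs along the box's x axis. The lid covers panel and fastener at the start.
- panel_top (a point): centre of the top face of the sprung aluminium access panel, 116x116x5 mm, square with the box, above its frame: 49 mm over the table when sprung up, 41 mm when home. Two raised ribs on it (dark steel, 22x6, 3 mm high, 31 to 53 mm from the centre) lie along the box's x axis and show the slot's direction.
- panel (a joint): how far the panel is pressed down, m: 0 sprung up, 0.008 home on the frame. Its spring gasket needs about 3 N to start and 8 to 9 N to hold it home, and lifts it again when let go. Unless the fastener is aligned the stud lands on the frame and stops the panel after about 2 mm.
- fastener (a joint): turn of the wing fastener about the vertical, rad, positive counter-clockwise from above: 0 = wing along the box's x axis, in line with the ribs (the stud passes within about 0.15 rad). Range -0.6 to 1.57, no stop or click at 0; starts at 0.9 to 1.45, so it is to be turned clockwise. Friction about 0.05 N m; it stays where it is left.
- wing_grip (a point): centre of the steel wing, which stands upright on the panel: 44 mm long (its x), 9 mm thick (its y), 21 mm high, this point being 17.5 mm above the panel's top (wing from 7 to 28 mm above the panel). On the fastener's axis at the panel's centre; moves down with the panel.
- lid_knob (a point): centre of the black knob on the loose lid: grip part 24 mm diameter, 20 mm high, from 6 to 26 mm above the lid's flat top, on a 16 mm neck; this point is 71 mm above the lid's lower edge. The lid is a grey upside-down pan, 134x134x55 mm, about 0.22 kg, set on the box's top round the panel, square with the box; raise it 60 mm to clear the fastener. z up.
- pot_3: bystander: small white screw pot with a ribbed lid, 41 mm across, 34 tall, standing behind the filter box (mm); origin at the centre of its underside. Not to be moved.
- pliers_blue: bystander: chain-nose pliers with blue handles, 46x142x12, lying flat in front of the filter box (mm); origin at the centre of its underside. Not to be moved.
- glue_1: bystander: slim needle glue bottle, 25 across, 100 tall, standing at the back (mm); origin at the centre of its underside. Not to be moved.
- cup_2: bystander: round green sorting cup with findings, 56 across, 21 tall (mm); origin at the centre of its underside. Not to be moved.
- tray_black: bystander: small black square tray with findings, 72x72x19 (mm); origin at the centre of its underside. Not to be moved.
Not all that is in view belongs to the job. What is shaped like the part that bears lid_knob but green is not meant.

How it is judged:
By the outcome, as a careful person would: the job done as asked, in the order asked, and still so for the second after the job is handed in, while the arm keeps its last pose, push and grip.
It also fails if it takes over 51 s, if anything falls off the work surface, if the arm or the gripper's body presses on something with over 40 N, if the wrist force passes 120 N, or if a joint passes its speed limit or range.

## Working session

There is one attempt and no reset: what is moved stays moved. The work goes in short steps, Python scripts to look and compute and a tool call to move; the robot and the scene stay as the last step left them, time stands still between calls to the robot, and variables do not carry over. Pictures are saved under pics/ and viewed, at most 10 in all, crops included, and the job is handed in when it is done.

Besides the shell and the picture viewer there is one more tool, called as name(argument=value, ...) on one line, values as JSON. servo_tool: Moves the arm, as the interface text tells. Scaled input: -1 to 1 covers 1 m each way for a shift and 180 degrees each way for a turn. Its arguments: {"type":"object","properties":{"rows":{"type":"string"},"fingers":{"type":"number"},"squeeze":{"type":"number"}},"required":["rows"]}

```bash
mkdir -p pics
cat > h.py <<'E'
import numpy as np, cv2
from rig import arm
def info(n):
    c=arm.camera_info(n); c['f']=200/np.tan(np.radians(c['fov_y'])/2); c['R']=np.array(c['R']); c['t']=np.array(c['t']); return c
def ray(c,u,v,fish=False):
    d=np.array([u-c['cx'],v-c['cy']],float)
    if fish:
        r=np.hypot(*d); th=r/c['f']; k=np.sin(th)/max(r,1e-9); p=np.array([d[0]*k,d[1]*k,np.cos(th)])
    else: p=np.array([d[0]/c['f'],d[1]/c['f'],1.])
    o=-c['R'].T@c['t']; d=c['R'].T@p; return o,d/np.linalg.norm(d)
def plane(c,u,v,z,fish=False):
    o,d=ray(c,u,v,fish); return o+d*(z-o[2])/d[2]
def tri(r1,r2):
    (o1,d1),(o2,d2)=r1,r2
    s=np.linalg.lstsq(np.c_[d1,-d2],o2-o1,rcond=None)[0]
    a,b=o1+s[0]*d1,o2+s[1]*d2; return (a+b)/2,np.linalg.norm(a-b)
def save(n,name):
    im=arm.grab_frame(n); cv2.imwrite(f'pics/{name}.png',im[:,:,::-1]); return im
E
python3 - <<'E'
from h import *
print({k:v for k,v in arm.get_state().items()}, arm.grip_point_offset)
a=save('top','top0');b=save('side','side0')
for n in('top','side'):
    c=info(n);print(n,c['f'],c['cx'],c['cy'],-c['R'].T@c['t'],c['R'].round(3).tolist())
E
```

```text
{'time': 0.0, 'joint_positions': array([-1.36259524e+00,  2.59204334e-01,  2.07148678e-02,  1.33367821e+00,
       -3.95980464e-06,  1.41819151e+00]), 'dq': array([-0.00184659,  0.00072442, -0.00226929,  0.00033755,  0.00012173,
       -0.00187506]), 'effort': array([ 1.14562322e-04, -5.55636227e+01,  3.44534075e+01,  1.37541504e-02,
       -1.07959363e-04,  5.01755864e-06]), 'tcp_pos': array([ 0.19409652, -0.51430068,  0.23064111]), 'orientation': array([ 9.83771241e-01,  1.79425962e-01, -2.10372041e-05, -6.85356322e-04]), 'contact_force': array([-0.29685899,  1.18682248, -0.06714544]), 'torque': array([-0.00129177, -0.0021517 ,  0.01009013]), 'grip_force': 0.0, 'gripper_width': 0.08543762481122366} 0.0187
top 438.0732812954725 316.55302589258554 201.68343031606258 [0.49161105 0.03190038 1.29959105] [[0.002, -1.0, -0.021], [-0.996, -0.0, -0.089], [0.089, 0.022, -0.996]]
side 407.18405207397336 309.49841258346794 203.31138026559984 [0.48112007 0.96125172 0.63859658] [[-0.996, -0.091, -0.024], [-0.025, 0.5, -0.866], [0.091, -0.861, -0.5]]
```

View pics/top0.png

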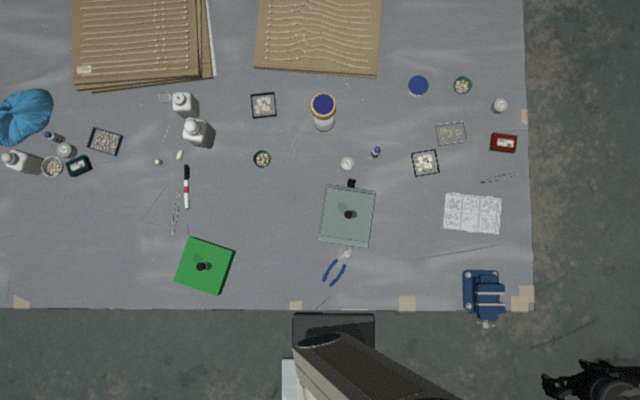

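View pics/side0.png

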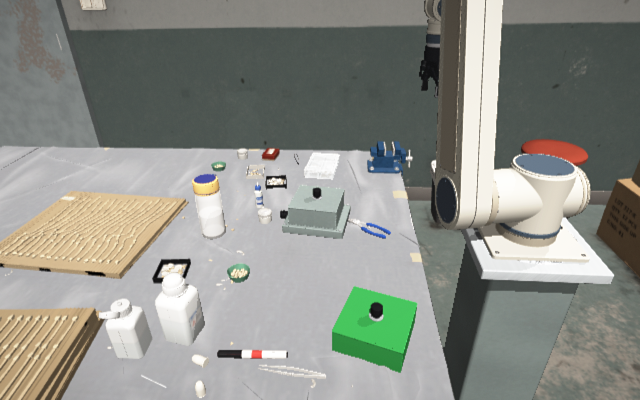

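Two knobbed lids are visible: grey (top 348,214; side 317,192) and green (top 204,266; side 376,311). The grey one sits on the box with the spigot (352,183) and the pliers in front of it, so it fits the description. I'll confirm with a crop and measure it.

Run:
```python
from h import *
a=cv2.imread('pics/top0.png');b=cv2.imread('pics/side0.png')
def blob(im,x0,y0,x1,y1,near,thr=45):
    m=(im.max(2)<thr).astype(np.uint8); k=np.zeros_like(m);k[y0:y1,x0:x1]=m[y0:y1,x0:x1]
    n,l,s,c=cv2.connectedComponentsWithStats(k)
    i=min(range(1,n),key=lambda i:np.hypot(*(c[i]-near))-s[i][4]*.05);print(s[i],c[i]);return c[i]
ct,cs=info('top'),info('side')
p=blob(a,335,200,362,228,(348,214));q=blob(b,305,182,328,204,(317,192))
print('knob',tri(ray(ct,*p),ray(cs,*q)))
sp=blob(a,340,172,362,190,(351,183));print('spigot dir pt',plane(ct,*sp,0.018))
# lid quad: colour lighter greenish grey
hsv=cv2.cvtColor(a,cv2.COLOR_BGR2HSV)
print(a[225,340],a[225,300],a[244,340])
A=cv2.resize(a[165:295,280:420],None,fx=4,fy=4,interpolation=cv2.INTER_CUBIC)
B=cv2.resize(b[165:250,250:400],None,fx=3.7,fy=3.7,interpolation=cv2.INTER_CUBIC)
h=min(A.shape[0],B.shape[0]); cv2.imwrite('pics/crop.png',cv2.resize(np.hstack([A[:h],B[:h]]),None,fx=.7,fy=.7))
```

```text
[345 211   7   7  39] [348.        213.8974359]
[313 189   8   9  59] [316.44067797 192.61016949]
knob (array([ 0.56488757, -0.02843323,  0.09906362]), np.float64(0.00015533053260977415))
[348 179   7   9  46] [350.84782609 182.7826087 ]
spigot dir pt [ 0.66150009 -0.04125954  0.018     ]
[130 131 120] [130 127 123] [126 127 118]
```

View pics/crop.png

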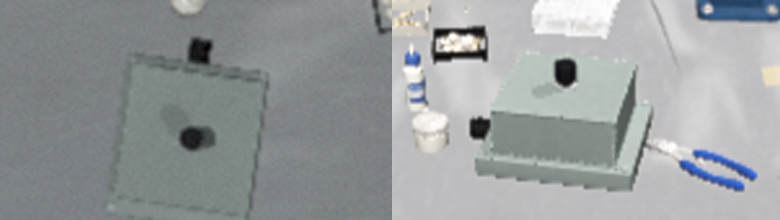

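The crop confirms the grey lid with the black knob on the box, with the spigot at +x, the pot beside it and the pliers in front. The knob is at (0.565, -0.028, 0.099), against an expected height of 0.101. Next I'll move toward hover, spinning the tool so that the last joint keeps its range.

servo_tool(rows="0.03 -0.019 0 -0.045; 0.07 -0.044 0 -0.09; 0.11 -0.069 0 -0.135; 0.15 -0.094 0 -0.18; 0.19 -0.119 0 -0.225; 0.23 -0.144 0 -0.27; 0.27 -0.169 0 -0.315; 0.31 -0.194 0 -0.36", fingers=0.7)

```text
time: 0.9
tcp_pos: [0.4164, -0.2219, 0.2312]
orientation: [0.733, 0.681, -0.0, -0.0]
contact_force: [-0.0, -0.9, -0.1]
gripper_width: 0.0596
grip_force: 0.0
```

```bash
cat >> h.py <<'E'
def go(x,y,z,yaw=None):
    s=arm.get_state(); qx,qy=s['orientation'][:2]; a=2*np.arctan2(qy,qx)
    d=np.array([x,y,z])-s['tcp_pos']; xt=np.array([np.cos(a),np.sin(a)]); yt=np.array([np.sin(a),-np.cos(a)])
    sp=0 if yaw is None else -((yaw-a+np.pi)%(2*np.pi)-np.pi)/np.pi
    print('t',s['time'],'tcp',s['tcp_pos'].round(4),'yaw',round(a%(2*np.pi),3),'j6',s['joint_positions'][5].round(3),'w',s['gripper_width'].__round__(4),'F',s['contact_force'].round(1))
    print('-> x %.4f y %.4f z %.4f spin %.4f'%(d[:2]@xt,d[:2]@yt,-d[2],sp))
E
python3 -c "
from h import *
import numpy as np
go(.545,-.028,.21,np.pi-.115)"
```

```text
t 0.9 tcp [ 0.4164 -0.2219  0.2312] yaw 1.497 j6 0.977 w 0.0596 F [-0.  -0.9 -0.1]
-> x 0.2028 y 0.1140 z 0.0212 spin -0.4867
```

servo_tool(rows="0.03 0.017 0.003 -0.045; 0.06 0.034 0.006 -0.09; 0.09 0.051 0.009 -0.135; 0.12 0.068 0.012 -0.18; 0.15 0.085 0.015 -0.225; 0.175 0.1 0.018 -0.27; 0.195 0.11 0.02 -0.315; 0.203 0.114 0.021 -0.36")

```text
time: 1.7
tcp_pos: [0.546, -0.0284, 0.2095]
orientation: [0.253, 0.968, 0.0, -0.001]
contact_force: [-0.2, -0.3, 0.5]
gripper_width: 0.0598
grip_force: 0.0
```

servo_tool(rows="0 0 0 -0.045; 0 0 0 -0.09; 0 0 0 -0.127; 0 0 0 -0.127; 0 0 0 -0.127; 0 0 0 -0.127; 0 0 0 -0.127; 0 0 0 -0.127")

```text
time: 2.5
tcp_pos: [0.5454, -0.0303, 0.2103]
orientation: [0.06, 0.998, -0.0, 0.0]
contact_force: [0.5, -0.4, 0.4]
gripper_width: 0.06
grip_force: 0.0
```

```bash
python3 -c "
from h import *
go(.565,-.028,.087,np.pi-.115)
c=info('wrist');print(-c['R'].T@c['t'],c['f'],c['cx'],c['cy'])
np.savez('w1',**{k:c[k] for k in('R','t','f','cx','cy')})
save('wrist','w1')"
```

```text
t 2.5 tcp [ 0.5454 -0.0303  0.2103] yaw 3.021 j6 -0.088 w 0.06 F [ 0.5 -0.4  0.4]
-> x -0.0192 y 0.0047 z 0.1233 spin -0.0019
[ 0.48043365 -0.02281898  0.35375259] 309.70691628693146 319.36150641699044 199.5226568465233
```

View pics/w1.png

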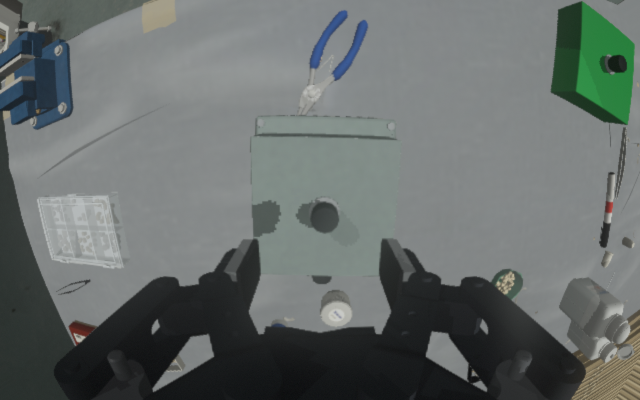

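The wrist view shows the knob at (325,215), the lid's front edge running (251,137) to (399,137), and the lid square with the tool. The fingers straddle the line.

```bash
python3 -c "
from h import *
c=dict(np.load('w1.npz'))
a=plane(c,251,137,.085,1);b=plane(c,399,137,.085,1);d=plane(c,250,274,.085,1);e=plane(c,401,274,.085,1)
print(a,b,e,d,np.linalg.norm(a-b),np.arctan2(*(b-a)[:2]*[1,1]))
print('ctr',(a+b+d+e)/4, 'bigedge', plane(c,256,116,.03,1),plane(c,395,118,.03,1))
im=cv2.imread('pics/w1.png');m=(im.max(2)<62).astype(np.uint8);m[:195]=0;m[240:]=0;m[:,:300]=0;m[:,350:]=0
n,l,s,ce=cv2.connectedComponentsWithStats(m);i=1+s[1:,4].argmax();print(s[i],ce[i],plane(c,*ce[i],.111,1),plane(c,*ce[i],.101,1))
ct=info('top');print('knob 2-view',tri(ray(ct,348,213.9),ray(c,*ce[i],1)))
"
```

```text
[ 0.48945186 -0.08436465  0.085     ] [0.50492424 0.04498221 0.085     ] [0.64045504 0.04058378 0.085     ] [ 0.62148442 -0.11004093  0.085     ] 0.1302689752717243 0.11905355065789083
ctr [ 0.56407889 -0.0272099   0.085     ] bigedge [ 0.47005608 -0.08838798  0.03      ] [0.48935305 0.05635912 0.03      ]
[312 203  16  15  77] [318.76623377 207.38961039] [ 0.55269857 -0.03214952  0.111     ] [ 0.55567547 -0.03253388  0.101     ]
knob 2-view (array([ 0.56716118, -0.03216672,  0.0620055 ]), np.float64(0.0037342305405734994))
```

servo_tool(rows="-0.01 0.002 0.02 0; -0.019 0.004 0.04 0; -0.019 0.004 0.06 0; -0.019 0.004 0.08 0; -0.019 0.004 0.1 0; -0.019 0.004 0.115 0; -0.019 0.004 0.122 0; -0.019 0.004 0.122 0", fingers=0.7, squeeze=40)

```text
time: 3.35
tcp_pos: [0.5643, -0.0285, 0.0876]
orientation: [0.06, 0.998, 0.0, -0.001]
contact_force: [0.4, 0.6, 0.3]
gripper_width: 0.06
grip_force: 0.0
```

servo_tool(rows="0 0 0 0; 0 0 0 0; 0 0 0 0; 0 0 0 0; 0 0 0 0; 0 0 0 0; 0 0 0 0; 0 0 0 0", fingers=0, squeeze=40)

```text
time: 4.15
tcp_pos: [0.5652, -0.0286, 0.0893]
orientation: [0.06, 0.998, -0.0, 0.001]
contact_force: [-1.2, 0.9, 6.8]
gripper_width: 0.0223
grip_force: 39.0
```

servo_tool(rows="0 0 -0.008 0; 0 0 -0.02 0; 0 0 -0.035 0; 0 0 -0.05 0; 0 0 -0.065 0; 0 0 -0.08 0; 0 0 -0.09 0; 0 0 -0.09 0")

```text
time: 4.95
tcp_pos: [0.5653, -0.0287, 0.18]
orientation: [0.06, 0.998, -0.0, 0.001]
contact_force: [0.1, 0.4, -3.4]
gripper_width: 0.0229
grip_force: 39.4
```

```bash
python3 -c "
from h import *
im=save('side','s1')
# place 0.178 along box +y
n=np.array([np.sin(.12),np.cos(.12)]);p=np.array([.565,-.0285])+.178*n;print(p);go(*p,.18)
cv2.imwrite('pics/s1c.png',cv2.resize(im[110:280,200:420,::-1],None,fx=3,fy=3))"
```

```text
[0.58630877 0.14821994]
t 5.0 tcp [ 0.5649 -0.0286  0.1789] yaw 3.022 j6 -0.079 w 0.0224 F [-0.2  0.4 -2.8]
-> x -0.0001 y 0.1781 z -0.0011 spin 0.0000
```

View pics/s1c.png

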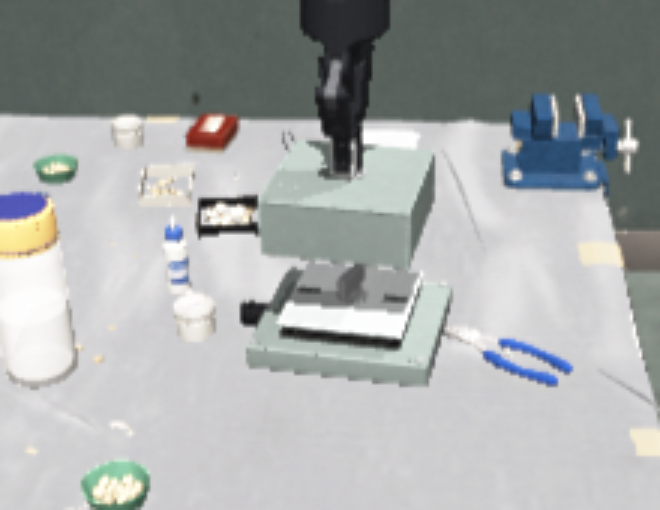

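The lid is held level and is clear of the wing. The spot on the +y side is bare, so I'll carry it there.

servo_tool(rows="0 0.015 0 0; 0 0.045 0 0; 0 0.08 0 0; 0 0.115 0 0; 0 0.145 0 0; 0 0.167 0 0; 0 0.178 0 0; 0 0.178 0.01 0")

```text
time: 5.8
tcp_pos: [0.5863, 0.1498, 0.1683]
orientation: [0.059, 0.998, 0.0, 0.001]
contact_force: [1.0, -0.0, -2.9]
gripper_width: 0.0223
grip_force: 39.6
```

servo_tool(rows="0 0 0.015 0; 0 0 0.035 0; 0 0 0.055 0; 0 0 0.075 0; 0 0 0.09 0; 0 0 0.1 0; 0 0 0.106 0; 0 0 0.106 0")

```text
time: 6.6
tcp_pos: [0.5857, 0.1476, 0.0615]
orientation: [0.06, 0.998, -0.0, -0.001]
contact_force: [-0.1, -0.3, -2.1]
gripper_width: 0.0227
grip_force: 39.6
```

servo_tool(rows="0 0 0.001 0; 0 0 0.002 0; 0 0 0.003 0; 0 0 0.003 0; 0 0 0.003 0; 0 0 0.003 0; 0 0 0.003 0; 0 0 0.003 0")

```text
time: 7.4
tcp_pos: [0.586, 0.1482, 0.0594]
orientation: [0.06, 0.998, 0.0, 0.0]
contact_force: [-0.7, 0.0, -1.4]
gripper_width: 0.0223
grip_force: 39.7
```

servo_tool(rows="0 0 0.001 0; 0 0 0.001 0; 0 0 0.001 0; 0 0 0.001 0; 0 0 0.001 0; 0 0 0.001 0; 0 0 0.001 0; 0 0 0.001 0")

```text
time: 8.2
tcp_pos: [0.5861, 0.1482, 0.0593]
orientation: [0.06, 0.998, 0.0, 0.001]
contact_force: [-3.5, 0.3, 7.8]
gripper_width: 0.0224
grip_force: 40.7
```

servo_tool(rows="0 0 0 0; 0 0 0 0; 0 0 0 0; 0 0 0 0; 0 0 0 0; 0 0 -0.01 0; 0 0 -0.03 0; 0 0 -0.06 0", fingers=0.6)

```text
time: 9.0
tcp_pos: [0.5852, 0.148, 0.1183]
orientation: [0.06, 0.998, -0.0, -0.001]
contact_force: [0.8, -0.1, 0.2]
gripper_width: 0.0512
grip_force: 0.0
```

servo_tool(rows="0 -0.01 -0.04 0; 0 -0.03 -0.07 0; -0.01 -0.06 -0.09 0; -0.02 -0.1 -0.09 0; -0.03 -0.13 -0.09 0; -0.04 -0.16 -0.09 0; -0.04 -0.178 -0.09 0; -0.04 -0.178 -0.09 0")

```text
time: 9.8
tcp_pos: [0.6041, -0.0354, 0.2086]
orientation: [0.061, 0.998, -0.0, -0.0]
contact_force: [0.1, 0.2, 0.1]
gripper_width: 0.0511
grip_force: 0.0
```

```bash
python3 -c "
from h import *
go(.565,-.0275,.1)
c=info('wrist')
np.savez('w2',**{k:c[k] for k in('R','t','f','cx','cy')})
save('wrist','w2');save('top','t2')"
```

```text
t 9.8 tcp [ 0.6041 -0.0354  0.2086] yaw 3.019 j6 -0.074 w 0.0511 F [0.1 0.2 0.1]
-> x 0.0398 y 0.0030 z 0.1086 spin 0.0000
```

View pics/w2.png

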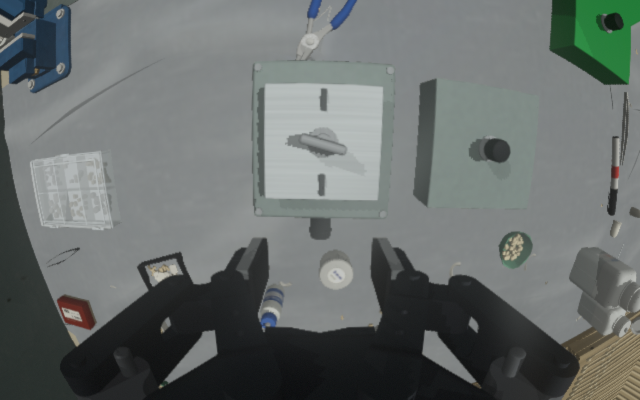

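The view shows the lid standing upright beside the box, with its knob at (496,150). The wing runs about (302,137) to (346,151), and the ribs are at (323,99) and (321,185). I'll enlarge it to pick the ends.

```bash
python3 -c "
from h import *
w=cv2.imread('pics/w2.png');t=cv2.imread('pics/t2.png')
A=cv2.resize(w[80:205,260:390],None,fx=4,fy=4,interpolation=cv2.INTER_CUBIC)
c=info('top');X=np.array([.5645,-.0275,.06]);p=c['R']@X+c['t'];u,v=c['f']*p[:2]/p[2]+[c['cx'],c['cy']];print(u,v)
u,v=int(u),int(v)
B=cv2.resize(t[v-31:v+31,u-17:u+17],None,fx=8,fy=8,interpolation=cv2.INTER_CUBIC)
B=cv2.resize(B,(272,500));print(A.shape)
cv2.imwrite('pics/crop2.png',np.hstack([A,B]) if A.shape[0]==B.shape[0] else np.hstack([A[:500],B]))"
```

```text
346.9775532719801 214.84628368778735
(500, 520, 3)
```

View pics/crop2.png

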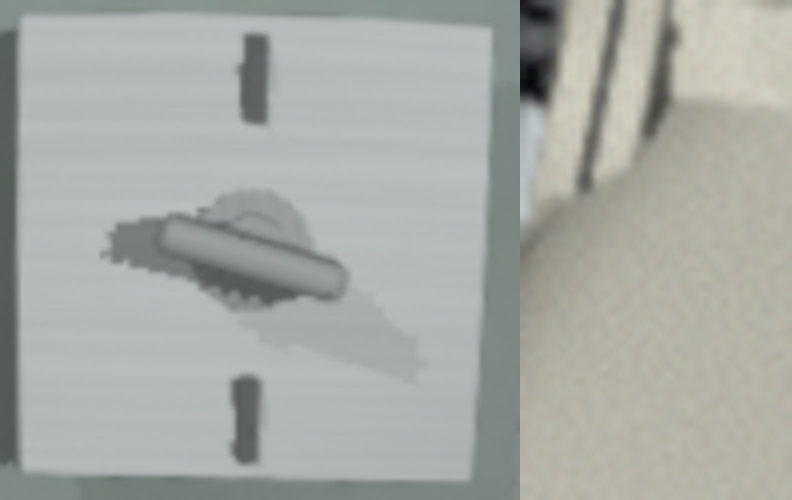

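```bash
python3 -c "
from h import *
c=dict(np.load('w2.npz'));cs=info('side')
for z in(.077,.072):
  a=plane(c,300.5,139,z,1);b=plane(c,346.3,149.7,z,1);print((a+b)/2,np.linalg.norm(a-b),np.arctan2(*(b-a)[1::-1])%np.pi)
r=plane(c,323.75,99.5,.052,1);q=plane(c,321.5,184.75,.052,1);print('ribs',r,q,(r+q)/2,np.linalg.norm(r-q),np.arctan2(*(q-r)[1::-1]))
for v in (199,203,207): print(tri(ray(cs,316.7,v),ray(c,323.4,144.4,1)))
"
```

```text
[ 0.56368166 -0.02714909  0.077     ] 0.04182256930929858 1.217668494836383
[ 0.56412608 -0.02713875  0.072     ] 0.04258276997484528 1.217668494836382
ribs [ 0.52279939 -0.02155736  0.052     ] [ 0.60559791 -0.03389062  0.052     ] [ 0.56419865 -0.02772399  0.052     ] 0.08371203155415531 -0.1478678328125566
(array([ 0.56401504, -0.02722437,  0.07937768]), np.float64(0.0008592571249334172))
(array([ 0.56468459, -0.02721787,  0.06649679]), np.float64(9.894777380063116e-05))
(array([ 0.56536168, -0.02721035,  0.05346941]), np.float64(0.00106813193306568))
```

servo_tool(rows="0.01 0.001 0.015 -0.045; 0.02 0.002 0.035 -0.09; 0.03 0.003 0.055 -0.135; 0.038 0.003 0.07 -0.18; 0.041 0.003 0.082 -0.225; 0.041 0.003 0.088 -0.27; 0.041 0.003 0.088 -0.315; 0.041 0.003 0.088 -0.36", fingers=0.37)

```text
time: 10.7
tcp_pos: [0.5638, -0.0239, 0.1204]
orientation: [-0.488, 0.873, 0.0, -0.0]
contact_force: [0.1, 0.2, -0.2]
gripper_width: 0.0314
grip_force: 0.0
```

servo_tool(rows="0 0 0 -0.04; 0 0 0 -0.067; 0 0 0 -0.067; 0 0 0 -0.067; 0 0 0 -0.067; 0 0 0 -0.067; 0 0 0 -0.067; 0 0 0 -0.067")

```text
time: 11.5
tcp_pos: [0.5641, -0.0255, 0.1203]
orientation: [-0.573, 0.819, 0.0, 0.0]
contact_force: [-1.3, -0.2, 0.8]
gripper_width: 0.0315
grip_force: 0.0
```

```bash
python3 -c "
from h import *
go(.564,-.0273,.0525,np.pi+1.218)"
```

```text
t 11.5 tcp [ 0.5641 -0.0255  0.1203] yaw 4.363 j6 -1.415 w 0.0315 F [-1.3 -0.2  0.8]
-> x 0.0017 y -0.0005 z 0.0678 spin 0.0010
```

servo_tool(rows="0.002 0 0.01 0; 0.002 0 0.025 0; 0.002 0 0.04 0; 0.002 0 0.052 0; 0.002 0 0.06 0; 0.002 0 0.065 0; 0.002 0 0.067 0; 0.002 0 0.067 0")

```text
time: 12.3
tcp_pos: [0.5635, -0.0274, 0.0533]
orientation: [-0.574, 0.819, -0.0, 0.0]
contact_force: [0.2, 0.2, 0.3]
gripper_width: 0.0314
grip_force: 0.0
```

servo_tool(rows="0 0 0 0; 0 0 0 0; 0 0 0 0; 0 0 0 0; 0 0 0 0; 0 0 0 0; 0 0 0 0; 0 0 0 0", fingers=0, squeeze=40)

```text
time: 13.1
tcp_pos: [0.563, -0.0272, 0.0533]
orientation: [-0.574, 0.819, 0.0, -0.0]
contact_force: [-4.4, 2.5, 3.3]
gripper_width: 0.0145
grip_force: 39.0
```

```bash
python3 -c "
from h import *
go(.564,-.0273,.0525,np.pi-.13)"
```

```text
t 13.1 tcp [ 0.563  -0.0272  0.0533] yaw 4.363 j6 -1.419 w 0.0145 F [-4.4  2.5  3.3]
-> x -0.0002 y -0.0010 z 0.0008 spin 0.4302
```

The opening of 14.5 mm is more than the 9 mm wing, so the tips are likely holding the boss under the wing. I'll open, rise 5 mm and regrip.

servo_tool(rows="0 0 0 0; 0 0 0 0; 0 0 0 0; 0 0 -0.002 0; 0 0 -0.005 0; 0 0 -0.005 0; 0 0 -0.005 0; 0 0 -0.005 0", fingers=0.37)

```text
time: 13.9
tcp_pos: [0.5634, -0.0274, 0.0583]
orientation: [-0.574, 0.819, -0.0, 0.0]
contact_force: [0.1, -0.8, 0.4]
gripper_width: 0.0317
grip_force: 0.0
```

servo_tool(rows="0 0 0 0; 0 0 0 0; 0 0 0 0; 0 0 0 0; 0 0 0 0; 0 0 0 0; 0 0 0 0; 0 0 0 0", fingers=0)

```text
time: 14.7
tcp_pos: [0.563, -0.0273, 0.0582]
orientation: [-0.574, 0.819, 0.0, -0.0]
contact_force: [-5.4, 0.9, 3.4]
gripper_width: 0.008
grip_force: 49.4
```

A width of 8 mm means the fingers are on the wing. I'll turn it clockwise by about 77°.

servo_tool(rows="0 0 0 0.03; 0 0 0 0.06; 0 0 0 0.09; 0 0 0 0.12; 0 0 0 0.15; 0 0 0 0.18; 0 0 0 0.21; 0 0 0 0.24")

```text
time: 15.5
tcp_pos: [0.5632, -0.0274, 0.0582]
orientation: [-0.23, 0.973, -0.0, -0.0]
contact_force: [-4.9, 0.8, 3.7]
gripper_width: 0.0078
grip_force: 49.3
```

servo_tool(rows="0 0 0 0.03; 0 0 0 0.06; 0 0 0 0.09; 0 0 0 0.12; 0 0 0 0.15; 0 0 0 0.18; 0 0 0 0.19; 0 0 0 0.19")

```text
time: 16.3
tcp_pos: [0.5632, -0.0276, 0.0582]
orientation: [0.065, 0.998, -0.0, -0.0]
contact_force: [-5.8, -1.1, 3.0]
gripper_width: 0.0083
grip_force: 49.4
```

```bash
python3 -c "
from h import *
print(arm.get_state()['torque'])
go(.564,-.0273,.0525,np.pi-.13)
save('top','t3')
im=save('wrist','w3')
c=info('wrist');np.savez('w3',**{k:c[k] for k in('R','t','f','cx','cy')})"
```

```text
[-0.32546607  1.05282639 -0.06669521]
t 16.3 tcp [ 0.5632 -0.0276  0.0582] yaw 3.012 j6 -0.068 w 0.0083 F [-5.8 -1.1  3. ]
-> x -0.0008 y 0.0004 z 0.0057 spin 0.0001
```

View pics/w3.png

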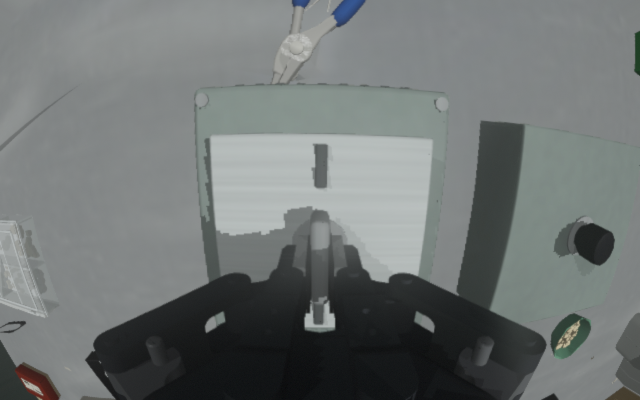

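The wing at (320,220) is in line with the rib at (321,165), and the lid still stands at right. I'll press down.

servo_tool(rows="0 0 0.001 0; 0 0 0.002 0; 0 0 0.003 0; 0 0 0.004 0; 0 0 0.005 0; 0 0 0.006 0; 0 0 0.007 0; 0 0 0.007 0", squeeze=60)

```text
time: 17.2
tcp_pos: [0.5632, -0.0276, 0.0515]
orientation: [0.064, 0.998, -0.0, -0.0]
contact_force: [-5.5, -0.4, 7.6]
gripper_width: 0.0074
grip_force: 69.1
```

servo_tool(rows="0 0 0.001 0; 0 0 0.0015 0; 0 0 0.002 0; 0 0 0.002 0; 0 0 0.002 0; 0 0 0.002 0; 0 0 0.002 0; 0 0 0.002 0")

```text
time: 18.0
tcp_pos: [0.5633, -0.0276, 0.0512]
orientation: [0.064, 0.998, -0.0, 0.001]
contact_force: [-11.5, -0.1, 24.3]
gripper_width: 0.0075
grip_force: 72.7
```

```bash
python3 -c "
from h import *
im=save('side','s4')[:,:,::-1];o=cv2.imread('pics/s1.png')
f=lambda i:cv2.resize(i[190:245,275:355],None,fx=5,fy=5,interpolation=cv2.INTER_CUBIC)
cv2.imwrite('pics/cmp.png',np.hstack([f(o),f(im)]))
for x in(300,310,320,330):
  print(x,o[210:232,x].max(1).tolist(),'\n   ',im[210:232,x].max(1).tolist())
print(arm.get_state()['contact_force'])"
```

```text
300 [120, 177, 250, 248, 246, 246, 245, 247, 253, 130, 35, 39, 58, 134, 191, 191, 196, 211, 173, 161, 158, 156] 
    [255, 252, 245, 244, 244, 244, 243, 243, 243, 247, 254, 213, 76, 125, 186, 192, 209, 212, 211, 209, 212, 199]
310 [117, 119, 178, 250, 248, 247, 247, 247, 249, 254, 138, 40, 40, 55, 129, 190, 191, 199, 216, 182, 164, 161] 
    [116, 171, 247, 245, 244, 244, 247, 252, 252, 252, 253, 255, 223, 77, 120, 185, 193, 207, 205, 210, 210, 211]
320 [147, 156, 159, 212, 255, 253, 253, 253, 253, 255, 255, 161, 51, 34, 44, 112, 189, 193, 200, 215, 188, 165] 
    [125, 185, 210, 224, 253, 252, 252, 252, 252, 252, 252, 254, 255, 219, 69, 103, 185, 195, 213, 214, 210, 207]
330 [100, 156, 156, 156, 208, 255, 253, 252, 252, 253, 254, 255, 174, 60, 21, 40, 111, 198, 214, 215, 218, 195] 
    [251, 168, 187, 255, 253, 251, 251, 251, 251, 251, 252, 252, 253, 254, 215, 65, 92, 187, 194, 209, 210, 207]
[-12.14376014   0.0295395   24.2623115 ]
```

View pics/cmp.png

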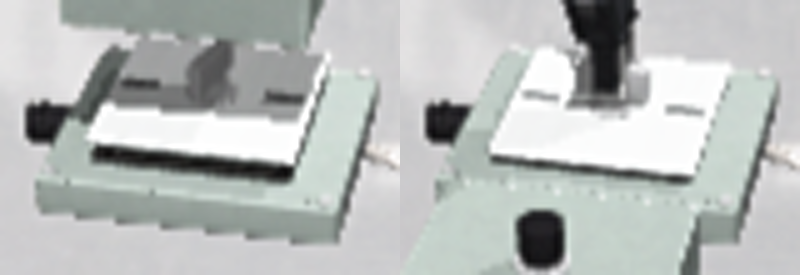

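The panel's edge in the side view has dropped about 2.4 px, which is 8 mm. The travel has stopped hard and the force is a steady 24 N, so the panel is home. The lid is standing free on the bare table. Handing in.

```bash
python3 -c "
from rig import arm
print(arm.finish_job())"
```

```text
the job is handed in; nothing more can be done
None
```

I set the lid upright on the bare table beside the box and let go of it, turned the wing in line with the ribs, and handed the job in at about 18 s with the panel still held pressed home at about 24 N; none of the bystander items was touched.

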